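# Open the covered mill: find the thread hand of its burr cap

### The job

One of the two white mills wears a loose grey dust cover: lift the cover off by its knob and set it down upright on the cork trivet. Then unscrew the black screw cap of that same mill, whose thread may be right- or left-handed (try gently, and if it will not give, turn the other way), and lift it off. Finish while still holding the cap in the gripper, at least 5 cm above where it sat over its mill; leave the other mill's cap and everything else on the counter alone.

Things in the scene. Friction and masses are not known exactly. Their poses are not given: they have to be found in the camera images.
- cover: grey loose dust cover, an upturned cup 100 mm across and 54 mm tall (wall 3 mm, open below) with a round upright pale wooden knob on top, 26 mm across and 34 mm tall (overall 88 mm), 0.14 kg (varies 25 %). Origin: centre of its lower rim, z up. At the start it rests centred on the top of the mill to be opened, hiding that mill's screw cap.
- trivet: round cork trivet, fixed flat on the counter, 140 mm across, 8 mm thick; origin: centre of its underside.
- mill_1: First white electric mill, fixed: 144 mm across at the foot, 132 mm at its flat top, 120 mm tall. Origin: centre of its underside, z up. On its top stands a threaded spindle 30 mm tall, inside the screw cap. The two mills look alike; one has a right-hand, the other a left-hand cap thread, and neither look nor place tells which.
- mill_2: Second white electric mill, fixed: 144 mm across at the foot, 132 mm at its flat top, 120 mm tall. Origin: centre of its underside, z up. On its top stands a threaded spindle 30 mm tall, inside the screw cap. The two mills look alike; one has a right-hand, the other a left-hand cap thread, and neither look nor place tells which.
- cap_1: black ribbed round screw cap on mill_1 (red top, white stripe), 46 mm across, 42 mm tall, 60 g. Origin: centre of its lower rim, 120 mm above the mill's origin when screwed home; z up, x out along the stripe. Turned the loosening way it moves freely and after 62 deg lifts straight off (best turn 70 to 100 deg, height kept). Tightening, it stops within 10 deg and fingers slip.
- cap_2: black ribbed round screw cap on mill_2 (red top, white stripe), 46 mm across, 42 mm tall, 60 g. Origin: centre of its lower rim, 120 mm above the mill's origin when screwed home; z up, x out along the stripe. Turned the loosening way it moves freely and after 62 deg lifts straight off (best turn 70 to 100 deg, height kept). Tightening, it stops within 10 deg and fingers slip.
- cap_1_mark (a point): outer end of the white stripe on cap_1: 17 mm from its axis, on its top face.
- cap_2_mark (a point): outer end of the white stripe on cap_2: 17 mm from its axis, on its top face.
- board_open: round wooden board, 170 mm across, 8 mm thick, fixed, under the mill that wears the dust cover; origin: centre of its underside, on the mill's axis. An identical board lies under the other mill.
- mug: blue mug, bystander, 76 mm across, 85 mm tall, handle to its +y; origin: centre of its underside.
- spoon: steel spoon lying flat, bystander, 150 mm long along its x.
- brush: wooden-handled cleaning brush lying flat, bystander, 120 mm long along its x.
- jar: amber storage jar, bystander, 76 mm across, 110 mm tall; origin: centre of its underside.
- bowl: white bowl, bystander, 100 mm across, 50 mm tall; origin: centre of its underside.
- salt: white salt pot, bystander, 44 mm across, 90 mm tall; origin: centre of its underside.
- pepper: dark wooden pepper pot, bystander, 44 mm across, 90 mm tall; origin: centre of its underside.

How it is judged:
On the way:
1. the dust cover stands upright on the cork trivet, let go and at rest (horizontal distance between cover and trivet below 0.045 m and height (world z) of cover below 0.014 m and angle between cover's own z axis and vertical below 0.1 rad and linear speed of cover below 0.03 m/s and contact force between the fingers and cover below 0.1 N), for 0.2 s.
At the end, for the whole second after the job is handed in: The cap of the once-covered mill is gripped, still, over its mill (within 100 mm), at least 45 mm above its seat and off the mill; the other cap is unturned (stripe end within 12 mm); the cover stands upright, let go, on the trivet within 45 mm of its centre (all of step 1 and ((horizontal distance between mill_1 and board_open below 0.03 m and z of cap_1 in the frame of mill_1 above 0.165 m and horizontal distance between cap_1 and mill_1 below 0.1 m and contact force between the fingers and cap_1 above 2 N and contact force between cap_1 and mill_1 below 0.2 N and linear speed of cap_1 below 0.05 m/s and distance of cap_2_mark from where it was at the start of the episode below 0.012 m) or (horizontal distance between mill_2 and board_open below 0.03 m and z of cap_2 in the frame of mill_2 above 0.165 m and horizontal distance between cap_2 and mill_2 below 0.1 m and contact force between the fingers and cap_2 above 2 N and contact force between cap_2 and mill_2 below 0.2 N and linear speed of cap_2 below 0.05 m/s and distance of cap_1_mark from where it was at the start of the episode below 0.012 m))); the arm keeps its last pose, push and grip.
It fails at once if the dust cover is tipped over (angle between cover's own z axis and vertical above 0.6 rad).
It fails at once if the dust cover is dropped from more than about 2 cm (contact force between the fingers and cover below 0.1 N and linear speed of cover above 0.6 m/s).
It fails at once if the other mill's cap is turned or moved ((horizontal distance between mill_1 and board_open below 0.03 m and distance of cap_2_mark from where it was at the start of the episode above 0.012 m) or (horizontal distance between mill_2 and board_open below 0.03 m and distance of cap_1_mark from where it was at the start of the episode above 0.012 m)).
It fails at once if a bystander is shifted by more than 3 cm (distance of any of mug, spoon, brush, jar, bowl, salt, pepper from where it was at the start of the episode above 0.03 m).
It also fails if it takes over 67 s, if anything falls off the work surface, if the arm or the gripper's body presses on something with over 40 N, if the wrist force passes 120 N, or if a joint passes its speed limit or range.

### The arm

A 6-joint arm with a two-finger parallel gripper is mounted at the origin on the work surface. World frame = base frame: x ahead of the robot, y to its left, z up, the work surface at z = 0. Lengths are in m, angles in rad, forces in N, time in s.
With the tool pointing down it reaches from about 0.25 to 0.775 m from the base axis. Payload 4 kg.
Tool frame: the origin (TCP) lies between the finger pads; the fingertips stand 14 mm ahead of it and the grasp point (between the pads) lies 5 mm behind it (nose_length is the distance from the TCP to the fingertips, in m); z points along the fingers, y is the line along which they close (so a half turn about z gives the same grasp; the last joint's range is limited). The gripper opens to 94 mm and grips with 3 to 60 N. Pads are 16 mm wide; open, the fingers measure 119 mm over their backs; the gripper's body (75 mm by 177 mm) begins 78 mm behind the grasp point.
Start: joints at [-1.35, 0.087, 1.371, -0, 1.684, -0.103], TCP at [0.175, -0.521, 0.22] pointing down, gripper open.
Joint ranges: [-3.1, 3.1], [-0.76, 2.03], [0.27, 2.55], [-1.08, 4.22], [0.17, 2.65], [-2.57, 2.57]. Speed limits (rad/s): [2.79, 2.79, 3.14, 3.14, 3.14, 3.14].

### API

Orientations are given as [roll, pitch, yaw] about the fixed x, y, z axes, in that order (R = Rz(yaw) Ry(pitch) Rx(roll)).
In Python, from bench import * gives the robot as it stands.
- The arm moves only by the tool move_arm, never from a script. Its argument "steps" is one flat list of numbers, 7 for each row, row after row: the turn, a rotation vector about the world's x, y, z in rad, then the shift along the world's x, y, z in m, then the opening, from 0 (shut) to 1 (fully open). A call has 1 to 12 rows; each row is the pose to reach, as a shift and turn from the pose commanded when the call began; what a row does not reach only later rows make up. A row lasts 1/10 s, in which the tool goes at most 50 mm and 8.59 degrees, less where a joint would pass 70% of its speed; a pose out of reach is approached as far as the arm can. A call with a gripper value outside its range is refused whole. The fingers move at their own pace and stop on an object; the grip force is fixed at half the most. Time passes only in rows, so rows that repeat a pose let the fingers close. It gives the time, the measured TCP pose, the force, the opening and the grip force at its end, in the units of the state.
- get_obs(): the state, without advancing time (a new reading comes with each control period).
- snapshot(name): name is "scene" or "top" or "wrist"; returns (picture, depth): 384x512x3 uint8, red, green, blue; 384x512 float32, m along the optical axis (not along the pixel's ray), 0 where there is no reading.
- camera_model(name): a dict with "fx", "fy", "cx", "cy" (pixels), "rvec" (rotation vector, rad) and "tvec" (3), from world to camera coordinates, as OpenCV has them. Camera axes: x right, y down, z forward; pixel columns grow to the right and rows downward; lengths in m; the calibration is good to about 2 mm. A picture is of the moment at which its call begins: read the wrist's pose just before it. camera_model takes no time and is no camera call; for the wrist camera it gives the pose at the moment of the call.
- close_job(): hands the job in; it is judged then, once.
Trained networks look in the newest picture that a camera, given by its name, has taken for a name from the list of things; names that differ only in an ending like _2 or _b are one class to them, and where a whole thing is asked for, a point or a joint stands for the part that bears it (a point fixed in the world has none). Each returns a list of dicts, best first, with "score" (0 to 1); they miss things now and then, are a little off and sometimes report something else, mostly with a low value. They report only what shows in the picture. A call takes as long as a camera call.
- silhouettes(camera, target): "pixels" (384x512 bool, what is visible of it) and "uv" ([column, row] in pixels, amid what is visible of it).
- spot_point(camera, target): "uv" ([column, row] in pixels: a listed point, or the origin of a listed thing).
The state is a dict: "time": time; "joint_positions": joint angles; "qvel": joint speeds; "joint_torque": joint torques, N m; "tool_pos": TCP position; "ee_rot": TCP orientation; "wrist_force": force on the tool from outside, world axes, zero at the start; "wrist_torque": the same for the moment, N m; "width": finger opening in m; "finger_force": force on a finger pad.
Only numpy, scipy, OpenCV 4.12 (cv2) and the standard library are available. Lean on these libraries where they do the work, as an engineer would, in place of code of your own. Each camera call takes 0.05 s, during which the arm holds its last target. There are 200 camera calls.

## Working session

There is one attempt and no reset: what is moved stays moved. The work goes in short steps, Python scripts to look and compute and a tool call to move; the robot and the scene stay as the last step left them, time stands still between calls to the robot, and variables do not carry over. Pictures are saved under pics/ and viewed, at most 10 in all, crops included, and the job is handed in when it is done.

Besides the shell and the picture viewer there is one more tool, called after "Emit:" in YAML: its name, and indented under it one key for each argument. move_arm: Moves the arm, as the interface text tells. Its arguments: {"type":"object","properties":{"steps":{"type":"array"}},"required":["steps"]}

```bash
mkdir -p pics; cat > h.py <<'E'
from bench import *
import numpy as np, cv2
def cam(n):
    m=camera_model(n); K=np.array([[m['fx'],0,m['cx']],[0,m['fy'],m['cy']],[0,0,1.]])
    return K,cv2.Rodrigues(np.array(m['rvec'],float))[0],np.array(m['tvec'],float).ravel()
def pts(n,depth,mask=None):
    K,R,t=cam(n); v,u=np.nonzero((depth>0)&(mask if mask is not None else True)); z=depth[v,u]
    c=np.stack([(u-K[0,2])/K[0,0]*z,(v-K[1,2])/K[1,1]*z,z],1)
    return (c-t)@R
def ray(n,uv,z):
    K,R,t=cam(n); d=R.T@np.linalg.inv(K)@np.array([uv[0],uv[1],1.]); o=-R.T@t
    return o+d*(z-o[2])/d[2]
E
cat > a.py <<'E'
from h import *
ims=[]
for n in ["scene","top"]:
    im,d=snapshot(n); ims.append(im)
    K,R,t=cam(n); print(n,'pos',(-R.T@t).round(3))
    for k in ["cover","trivet","mill_1","cap_1","mug","jar","salt","pepper","bowl"]:
        for s in silhouettes(n,k)[:2]:
            if s['score']<.3: continue
            p=pts(n,d,s['pixels']); 
            if len(p)<10: continue
            lo,hi=np.percentile(p,[2,98],axis=0)
            print(k,round(s['score'],2),np.round(s['uv']),len(p),lo.round(3),hi.round(3))
cv2.imwrite('pics/a.png',cv2.cvtColor(cv2.resize(np.hstack(ims),(800,300)),cv2.COLOR_RGB2BGR))
E
python3 a.py
```

```text
scene pos [1.25  0.003 1.13 ]
cover 0.91 [181. 190.] 1233 [ 0.527 -0.315  0.132] [ 0.62  -0.223  0.215]
trivet 0.84 [280. 200.] 1275 [ 0.389 -0.063  0.002] [0.517 0.062 0.012]
mill_1 0.86 [186. 217.] 1517 [ 0.545 -0.333  0.013] [ 0.639 -0.203  0.13 ]
mill_1 0.83 [356. 225.] 2358 [0.487 0.175 0.015] [0.615 0.303 0.131]
cap_1 0.76 [367. 207.] 328 [0.526 0.221 0.131] [0.568 0.264 0.173]
mug 0.68 [329. 173.] 810 [ 0.283  0.12  -0.001] [0.389 0.211 0.086]
jar 0.93 [311. 287.] 1021 [0.742 0.072 0.008] [0.808 0.14  0.113]
salt 0.85 [141. 163.] 300 [ 0.404 -0.483  0.005] [ 0.439 -0.449  0.093]
pepper 0.75 [126. 184.] 368 [ 0.479 -0.501  0.002] [ 0.518 -0.463  0.092]
pepper 0.64 [355. 226.] 2213 [0.498 0.175 0.02 ] [0.615 0.303 0.131]
bowl 0.76 [224. 270.] 981 [ 0.707 -0.17   0.   ] [ 0.796 -0.08   0.051]
bowl 0.75 [236. 166.] 251 [ 0.324 -0.254 -0.002] [ 0.391 -0.125  0.022]
top pos [ 0.274 -0.1    1.533]
cover 0.88 [317. 187.] 1117 [ 0.518 -0.317  0.137] [ 0.611 -0.226  0.217]
trivet 0.69 [226. 234.] 1622 [ 0.386 -0.065  0.   ] [0.51  0.059 0.015]
mill_1 0.79 [307. 207.] 1036 [ 0.49  -0.34   0.005] [ 0.606 -0.203  0.143]
mill_1 0.72 [140. 207.] 1914 [0.469 0.172 0.02 ] [0.598 0.3   0.134]
cap_1 0.51 [135. 202.] 241 [0.518 0.219 0.142] [0.558 0.262 0.176]
mug 0.77 [166. 271.] 647 [ 0.308  0.118 -0.   ] [0.38  0.201 0.087]
jar 0.97 [187. 131.] 660 [0.729 0.069 0.006] [0.793 0.134 0.116]
jar 0.67 [168. 270.] 640 [ 0.307  0.118 -0.001] [0.379 0.203 0.086]
salt 0.6 [381. 243.] 278 [ 0.393 -0.5   -0.002] [ 0.442 -0.451  0.095]
pepper 0.62 [383. 217.] 263 [ 0.47  -0.502  0.009] [ 0.509 -0.465  0.095]
bowl 0.96 [260. 140.] 751 [ 0.704 -0.168  0.   ] [ 0.793 -0.081  0.053]
bowl 0.37 [223. 178.] 351 [ 0.582 -0.023  0.007] [0.69  0.018 0.026]
```

```bash
cat > b.py <<'E'
from h import *
for n in ["scene","top"]:
    im,d=snapshot(n); s=silhouettes(n,"cover")[0]; p=pts(n,d,s['pixels'])
    k=p[p[:,2]>.208]; print(n,'knob top',len(k),k.mean(0).round(4),np.ptp(k,axis=0).round(3))
    r=p[(p[:,2]>.172)&(p[:,2]<.19)]; print('shoulder',((r.min(0)+r.max(0))/2).round(4),np.median(r[:,2]).round(4))
    s=silhouettes(n,"trivet")[0]; v,u=np.nonzero(s['pixels'])
    c=cv2.fitEllipse(max(cv2.findContours(s['pixels'].astype(np.uint8),0,1)[0],key=len))[0]
    print('trivet',ray(n,c,.008).round(4),pts(n,d,s['pixels']).mean(0).round(4))
print({k:np.round(v,3) for k,v in get_obs().items()})
E
python3 b.py
```

```text
scene knob top 71 [ 0.5724 -0.2705  0.2143] [0.023 0.025 0.013]
shoulder [ 0.571  -0.2718  0.181 ] 0.1811
trivet [ 0.4556 -0.0008  0.008 ] [ 0.4544 -0.0007  0.007 ]
top knob top 74 [ 0.5662 -0.2721  0.2159] [0.024 0.025 0.014]
shoulder [ 0.5661 -0.2717  0.1808] 0.1821
trivet [ 0.4473 -0.0028  0.008 ] [ 0.4474 -0.0029  0.0082]
{'time': np.float64(1.3), 'joint_positions': array([-1.35 ,  0.087,  1.371, -0.   ,  1.684, -0.103]), 'qvel': array([ 0.001, -0.001, -0.002,  0.003,  0.001,  0.   ]), 'joint_torque': array([-0.0000e+00, -3.4004e+01, -3.0260e+01,  7.2000e-02,  2.4000e-02,
        0.0000e+00]), 'tool_pos': array([ 0.175, -0.521,  0.22 ]), 'ee_rot': array([3.142, 0.   , 0.324]), 'wrist_force': array([ 0.556, -0.586, -0.26 ]), 'wrist_torque': array([-0.011,  0.058,  0.025]), 'finger_force': np.float64(0.0), 'width': np.float64(0.094)}
```

View pics/a.png

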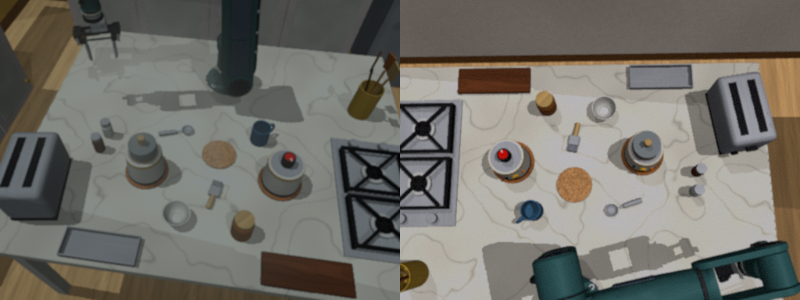

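Emit:
move_arm:
  steps: [0,0,0,0,0,0.05,1,0,0,0.15,0.03,0.02,0.08,1,0,0,0.3,0.07,0.045,0.11,1,0,0,0.45,0.11,0.07,0.11,1,0,0,0.6,0.15,0.095,0.11,1,0,0,0.7,0.19,0.12,0.11,1,0,0,0.8,0.23,0.145,0.11,1,0,0,0.8,0.27,0.17,0.11,1,0,0,0.8,0.31,0.197,0.11,1,0,0,0.8,0.35,0.222,0.11,1,0,0,0.8,0.394,0.25,0.11,1,0,0,0.8,0.394,0.25,0.11,1]

```text
time: 2.5
tool_pos: [0.5729, -0.2674, 0.3273]
ee_rot: [-3.14, -0.002, 1.131]
wrist_force: [-0.3, -0.3, -0.1]
width: 0.094
finger_force: 0.0
```

```bash
cat > c.py <<'E'
from h import *
o=get_obs(); print(o['time'],o['tool_pos'].round(4),o['ee_rot'].round(3),o['joint_positions'].round(2))
n="wrist"; im,d=snapshot(n); s=silhouettes(n,"cover"); print([(x['score'],x['uv']) for x in s])
K,R,t=cam(n); print('cam',(-R.T@t).round(3))
p=pts(n,d,s[0]['pixels']); k=p[p[:,2]>.208]; print('knob',len(k),((k.min(0)+k.max(0))/2).round(4),k.mean(0).round(4),np.ptp(k,axis=0).round(3))
r=p[(p[:,2]>.172)&(p[:,2]<.19)]; print('shoulder',((r.min(0)+r.max(0))/2).round(4),np.ptp(r,axis=0).round(3))
cv2.imwrite('pics/c.png',cv2.cvtColor(im,cv2.COLOR_RGB2BGR))
E
python3 c.py
```

```text
2.5 [ 0.5729 -0.2674  0.3273] [-3.140e+00 -2.000e-03  1.131e+00] [-0.53  0.29  0.93  0.    1.93 -0.09]
[(0.79, [252.4, 183.4])]
cam [ 0.606 -0.199  0.496]
knob 701 [ 0.5669 -0.275   0.2148] [ 0.5675 -0.2738  0.2186] [0.025 0.025 0.013]
shoulder [ 0.5666 -0.2754  0.1808] [0.098 0.099 0.018]
```

Emit:
move_arm:
  steps: [0,0,0,-0.001,-0.002,-0.04,1,0,0,0,-0.001,-0.002,-0.08,0.6,0,0,0,-0.001,-0.002,-0.11,0.6,0,0,0,-0.001,-0.002,-0.128,0.6,0,0,0,-0.001,-0.002,-0.128,0.5,0,0,0,-0.001,-0.002,-0.128,0.5]

```text
time: 3.2
tool_pos: [0.5671, -0.2745, 0.2027]
ee_rot: [3.141, 0.0, 1.122]
wrist_force: [0.2, 0.7, 0.5]
width: 0.0575
finger_force: 0.0
```

Emit:
move_arm:
  steps: [0,0,0,0,0,0,0.4,0,0,0,0,0,0,0.3,0,0,0,0,0,0,0.2,0,0,0,0,0,0,0.1,0,0,0,0,0,0,0.1,0,0,0,0,0,0,0.1,0,0,0,0,0,0.005,0.1,0,0,0,0,0,0.015,0.1,0,0,0,0,0,0.03,0.1]

```text
time: 4.1
tool_pos: [0.5676, -0.2731, 0.2308]
ee_rot: [-3.139, -0.0, 1.124]
wrist_force: [-0.6, -0.4, -2.2]
width: 0.0257
finger_force: 30.0
```

Emit:
move_arm:
  steps: [0,0,0,0,0,0.03,0.1,0,0,0,0,0,0.06,0.1,0,0,0,-0.01,0.023,0.07,0.1,0,0,0,-0.023,0.053,0.07,0.1,0,0,0,-0.038,0.088,0.07,0.1,0,0,0,-0.053,0.123,0.07,0.1,0,0,0,-0.068,0.158,0.07,0.1,0,0,0,-0.083,0.193,0.07,0.1,0,0,0,-0.098,0.228,0.06,0.1,0,0,0,-0.11,0.255,0.04,0.1,0,0,0,-0.118,0.271,0.01,0.1,0,0,0,-0.118,0.271,-0.02,0.1]

```text
time: 5.3
tool_pos: [0.4499, -0.0004, 0.2131]
ee_rot: [3.138, -0.002, 1.127]
wrist_force: [1.3, -1.2, -2.1]
width: 0.0255
finger_force: 30.0
```

Emit:
move_arm:
  steps: [0,0,0,0,0,-0.03,0.1,0,0,0,0,0,-0.06,0.1,0,0,0,0,0,-0.09,0.1,0,0,0,0,0,-0.11,0.1,0,0,0,0,0,-0.12,0.1,0,0,0,0,0,-0.125,0.1,0,0,0,0,0,-0.128,0.1,0,0,0,0,0,-0.128,0.1,0,0,0,0,0,-0.128,0.1]

```text
time: 6.2
tool_pos: [0.4508, -0.0026, 0.0847]
ee_rot: [3.139, -0.001, 1.124]
wrist_force: [0.9, -0.0, -1.8]
width: 0.0255
finger_force: 30.0
```

```bash
cat > d.py <<'E'
from h import *
ims=[]
for n in ["scene","top"]:
    im,d=snapshot(n); ims.append(im); s=silhouettes(n,"cover")[0]; p=pts(n,d,s['pixels'])
    print(n,s['score'],np.percentile(p,[2,98],axis=0).round(4))
    for x in silhouettes(n,"cap_1"):
        p=pts(n,d,x['pixels'])
        if len(p)<20: continue
        q=p[p[:,2]>np.percentile(p[:,2],90)-.004]
        print('cap',x['score'],x['uv'],np.percentile(p,[2,98],axis=0).round(3).tolist(),((q.min(0)+q.max(0))/2).round(4),np.median(q[:,2]).round(4))
    for x in spot_point(n,"cap_1_mark"): print('mark',x['score'],x['uv'],ray(n,x['uv'],.17).round(4))
cv2.imwrite('pics/d%d.png'%(get_obs()['time']*100),cv2.cvtColor(cv2.resize(np.hstack(ims),(800,300)),cv2.COLOR_RGB2BGR))
o=get_obs();print(o['time'],o['tool_pos'].round(4),o['wrist_force'].round(1))
E
python3 d.py
```

```text
scene 0.64 [[ 0.4271 -0.0467  0.0183]
 [ 0.5049  0.045   0.0957]]
cap 0.75 [181.2, 191.6] [[0.546, -0.294, 0.129], [0.591, -0.251, 0.173]] [ 0.5697 -0.2738  0.1716] 0.1701
cap 0.66 [367.7, 205.6] [[0.525, 0.221, 0.137], [0.567, 0.261, 0.173]] [0.545  0.2415 0.171 ] 0.1703
mark 0.71 [179.1, 186.5] [ 0.5725 -0.2774  0.17  ]
top 0.62 [[ 0.4004 -0.0544  0.0153]
 [ 0.4553 -0.0005  0.3166]]
cap 0.69 [134.1, 197.1] [[0.519, 0.219, 0.131], [0.561, 0.26, 0.175]] [0.5397 0.241  0.1735] 0.1717
cap 0.61 [314.8, 188.2] [[0.542, -0.293, 0.136], [0.583, -0.252, 0.176]] [ 0.5626 -0.2738  0.1737] 0.1724
mark 0.8 [318.8, 180.6] [ 0.5811 -0.2827  0.17  ]
mark 0.52 [223.7, 236.9] [ 0.4264 -0.0156  0.17  ]
6.6 [ 0.4501 -0.0024  0.0836] [-0.2  0.2 -0.5]
```

Emit:
move_arm:
  steps: [0,0,0,0,0,-0.001,0.1,0,0,0,0,0,-0.002,0.1,0,0,0,0,0,-0.002,0.1]

```text
time: 6.9
tool_pos: [0.4501, -0.0024, 0.0821]
ee_rot: [3.141, -0.0, 1.124]
wrist_force: [-1.8, 0.2, 2.7]
width: 0.0256
finger_force: 30.0
```

Emit:
move_arm:
  steps: [0,0,0,0,0,0,0.35,0,0,0,0,0,0,0.6,0,0,0,0,0,0,0.6,0,0,0,0,0,0,0.6,0,0,0,0,0,0.03,0.6,0,0,0,0,0,0.07,0.6,0,0,0,0,0,0.12,0.8,0,0,0,0,0,0.17,1,0,0,0,0,0,0.22,1,0,0,0,0.02,-0.04,0.25,1,0,0,0,0.035,-0.08,0.25,1,0,0,0,0.05,-0.12,0.25,1]

```text
time: 8.1
tool_pos: [0.5011, -0.1239, 0.3336]
ee_rot: [3.137, -0.0, 1.125]
wrist_force: [1.3, 0.6, -0.2]
width: 0.0936
finger_force: 0.0
```

Emit:
move_arm:
  steps: [0,0,0,0.016,-0.037,0,1,0,0,0,0.032,-0.075,0,1,0,0,0,0.048,-0.112,0,1,0,0,0,0.064,-0.15,0,1,0,0,0,0.066,-0.153,0,1]

```text
time: 8.6
tool_pos: [0.5666, -0.2797, 0.3279]
ee_rot: [-3.138, 0.001, 1.119]
wrist_force: [0.3, -0.4, -1.0]
width: 0.0941
finger_force: 0.0
```

```bash
cat > e.py <<'E'
from h import *
o=get_obs(); print(o['time'],o['tool_pos'].round(4),o['ee_rot'].round(3),o['joint_positions'].round(2))
n="wrist"; im,d=snapshot(n)
for x in silhouettes(n,"cap_1"):
    p=pts(n,d,x['pixels']); q=p[p[:,2]>np.percentile(p[:,2],90)-.004]; 
    lo,hi=np.percentile(q,[1,99],axis=0)
    c=cv2.minEnclosingCircle(q[:,:2].astype(np.float32))
    print('cap',x['score'],x['uv'],len(p),((lo+hi)/2).round(4),(hi-lo).round(3),np.median(q[:,2]).round(4),c)
for x in spot_point(n,"cap_1_mark"): print('mark',x['score'],x['uv'],ray(n,x['uv'],.17).round(4))
im2,d2=snapshot("scene"); s=silhouettes("scene","cover")[0]; p=pts("scene",d2,s['pixels']); print('cover',s['score'],np.percentile(p,[2,98],axis=0).round(4))
cv2.imwrite('pics/e%d.png'%(o['time']*100),cv2.cvtColor(cv2.resize(np.hstack([im,im2]),(800,300)),cv2.COLOR_RGB2BGR))
E
python3 e.py; ls pics
```

```text
8.6 [ 0.5666 -0.2797  0.3279] [-3.138e+00  1.000e-03  1.119e+00] [-0.55  0.29  0.92 -0.    1.93 -0.1 ]
cap 0.74 [250.6, 172.1] 1784 [ 0.5675 -0.2697  0.1746] [0.042 0.042 0.004] 0.1748 ((0.5675597786903381, -0.26969361305236816), 0.022787287831306458)
mark 0.88 [267.1, 166.4] [ 0.5834 -0.27    0.17  ]
cover 0.98 [[ 0.4122 -0.0461  0.0163]
 [ 0.5039  0.0442  0.0945]]
a.png
c.png
d660.png
e860.png
```

```bash
python3 e.py; ls pics
```

```text
8.85 [ 0.5658 -0.2741  0.3324] [ 3.141 -0.     1.125] [-0.54  0.28  0.93  0.    1.94 -0.1 ]
cap 0.86 [252.4, 173.6] 1721 [ 0.5679 -0.2734  0.1732] [0.042 0.042 0.004] 0.1732 ((0.5677800178527832, -0.2736673951148987), 0.022598424926400185)
mark 0.71 [270.2, 169.4] [ 0.5851 -0.2737  0.17  ]
mark 0.52 [86.0, 0.0] [ 0.5026 -0.0658  0.17  ]
cover 0.68 [[ 0.4108 -0.0477  0.0112]
 [ 0.5035  0.0447  0.0958]]
a.png
c.png
d660.png
e860.png
e885.png
```

View pics/e860.png

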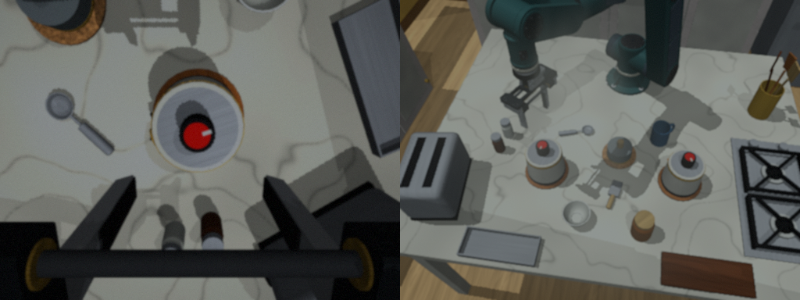

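Emit:
move_arm:
  steps: [0,0,0,0.0015,0.0005,-0.04,1,0,0,0,0.0015,0.0005,-0.08,1,0,0,0,0.0015,0.0005,-0.12,1,0,0,0,0.0015,0.0005,-0.15,1,0,0,0,0.0015,0.0005,-0.17,0.9,0,0,0,0.0015,0.0005,-0.18,0.8,0,0,0,0.0015,0.0005,-0.18,0.7,0,0,0,0.0015,0.0005,-0.18,0.6,0,0,0,0.0015,0.0005,-0.18,0.5,0,0,0,0.0015,0.0005,-0.18,0.4,0,0,0,0.0015,0.0005,-0.18,0.4,0,0,0,0.0015,0.0005,-0.18,0.4]

```text
time: 10.3
tool_pos: [0.5663, -0.2744, 0.1533]
ee_rot: [-3.14, 0.0, 1.124]
wrist_force: [-5.4, 2.5, 4.9]
width: 0.0461
finger_force: 30.0
```

```bash
cat > f.py <<'E'
from h import *
o=get_obs()
for k in ['time','tool_pos','ee_rot','wrist_force','wrist_torque','width','finger_force']: print(k,np.round(o[k],4))
print(np.round(o['joint_positions'],3))
E
python3 f.py
```

```text
time 10.3
tool_pos [ 0.5663 -0.2744  0.1533]
ee_rot [-3.1396e+00  3.0000e-04  1.1237e+00]
wrist_force [-5.4109  2.5169  4.9152]
wrist_torque [ 0.4598  1.0094 -0.043 ]
width 0.0461
finger_force 29.999
[-0.541  0.285  1.271 -0.     1.587 -0.094]
```

Emit:
move_arm:
  steps: [0,0,0,-0.0012,0.0006,0,0.4,0,0,0.09,-0.0012,0.0006,0,0.4,0,0,0.18,-0.0012,0.0006,0,0.4,0,0,0.27,-0.0012,0.0006,0,0.4,0,0,0.36,-0.0012,0.0006,0,0.4,0,0,0.36,-0.0012,0.0006,0,0.4]

```text
time: 10.9
tool_pos: [0.5669, -0.2742, 0.1534]
ee_rot: [3.139, 0.0, 1.484]
wrist_force: [-0.9, 1.7, 5.5]
width: 0.0459
finger_force: 30.0
```

```bash
python3 f.py; cat > g.py <<'E'
from h import *
for n in ["scene","top"]:
    im,d=snapshot(n)
    for x in spot_point(n,"cap_1_mark"): print(n,'mark',x['score'],x['uv'],ray(n,x['uv'],.17).round(4))
im,d=snapshot("wrist"); cv2.imwrite('pics/w%d.png'%(get_obs()['time']*100),cv2.cvtColor(im,cv2.COLOR_RGB2BGR))
for x in spot_point("wrist","cap_1_mark"): print('w mark',x['score'],x['uv'],ray("wrist",x['uv'],.17).round(4))
E
python3 g.py; ls pics
```

```text
time 10.9
tool_pos [ 0.5669 -0.2742  0.1534]
ee_rot [3.1390e+00 5.0000e-04 1.4841e+00]
wrist_force [-0.8865  1.6971  5.487 ]
wrist_torque [ 0.3919  0.3194 -0.0312]
width 0.0459
finger_force 29.9987
[-5.410e-01  2.830e-01  1.274e+00  1.000e-03  1.582e+00 -4.540e-01]
scene mark 0.46 [184.5, 187.9] [ 0.575  -0.2617  0.17  ]
a.png
c.png
d660.png
e860.png
e885.png
w1115.png
```

Emit:
move_arm:
  steps: [0,0,0.12,0,0,0,0.4,0,0,0.24,0,0,0,0.4,0,0,0.36,0,0,0,0.4,0,0,0.48,0,0,0,0.4,0,0,0.6,0,0,0,0.4,0,0,0.72,0,0,0,0.4,0,0,0.84,0,0,0,0.4,0,0,0.96,0,0,0,0.4,0,0,1.08,0,0,0,0.4,0,0,1.14,0,0,0,0.4,0,0,1.14,0,0,0,0.4]

```text
time: 12.3
tool_pos: [0.5671, -0.2747, 0.1534]
ee_rot: [3.141, 0.004, 2.623]
wrist_force: [-0.8, 1.0, 5.2]
width: 0.0458
finger_force: 30.0
```

```bash
python3 f.py; python3 g.py; ls pics
```

```text
time 12.3
tool_pos [ 0.5671 -0.2747  0.1534]
ee_rot [3.1414 0.0035 2.6232]
wrist_force [-0.7518  0.9875  5.2094]
wrist_torque [0.1897 0.1482 0.0518]
width 0.0458
finger_force 29.9994
[-0.541  0.283  1.274  0.     1.581 -1.594]
scene mark 0.56 [190.3, 186.0] [ 0.5664 -0.2474  0.17  ]
top mark 0.65 [311.3, 186.7] [ 0.5639 -0.261   0.17  ]
top mark 0.58 [314.9, 189.5] [ 0.5557 -0.2708  0.17  ]
w mark 0.58 [288.0, 251.2] [ 0.5714 -0.2579  0.17  ]
a.png
c.png
d660.png
e860.png
e885.png
w1115.png
w1255.png
```

Emit:
move_arm:
  steps: [0,0,0,0,0,0.005,0.4,0,0,0,0,0,0.01,0.4,0,0,0,0,0,0.015,0.4,0,0,0,0,0,0.015,0.4]

```text
time: 13.0
tool_pos: [0.5667, -0.2747, 0.1674]
ee_rot: [3.142, 0.002, 2.623]
wrist_force: [0.3, -0.4, -1.0]
width: 0.0458
finger_force: 30.0
```

Force near the cap's weight alone: it is coming free.

Emit:
move_arm:
  steps: [0,0,0,0,0,0.01,0.4,0,0,0,0,0,0.025,0.4,0,0,0,0,0,0.04,0.4,0,0,0,0,0,0.055,0.4,0,0,0,0,0,0.065,0.4,0,0,0,0,0,0.065,0.4,0,0,0,0,0,0.065,0.4,0,0,0,0,0,0.065,0.4,0,0,0,0,0,0.065,0.4]

```text
time: 13.9
tool_pos: [0.5659, -0.2741, 0.2303]
ee_rot: [3.141, -0.002, 2.624]
wrist_force: [0.4, 0.9, -1.3]
width: 0.0455
finger_force: 30.0
```

```bash
python3 f.py; python3 d.py; ls pics
```

```text
time 13.9
tool_pos [ 0.5659 -0.2741  0.2303]
ee_rot [ 3.1414e+00 -2.1000e-03  2.6238e+00]
wrist_force [ 0.3638  0.8503 -1.2743]
wrist_torque [-0.0135 -0.155  -0.0382]
width 0.0455
finger_force 29.9967
[-0.541  0.265  1.145  0.     1.734 -1.594]
scene 0.94 [[ 0.41   -0.0473  0.0116]
 [ 0.504   0.0444  0.0953]]
cap 0.71 [177.3, 174.1] [[0.559, -0.295, 0.206], [0.591, -0.26, 0.25]] [ 0.5869 -0.2748  0.281 ] 0.2471
cap 0.59 [364.6, 206.3] [[0.529, 0.22, 0.133], [0.568, 0.261, 0.173]] [0.5459 0.2417 0.1711] 0.1702
mark 0.58 [184.9, 165.7] [ 0.4982 -0.2782  0.17  ]
top 0.7 [[ 0.403  -0.0483  0.0302]
 [ 0.4947  0.0408  0.0972]]
cap 0.58 [133.4, 197.8] [[0.517, 0.219, 0.127], [0.57, 0.262, 0.175]] [0.5397 0.2406 0.1736] 0.1711
mark 0.53 [315.4, 177.8] [ 0.5893 -0.2735  0.17  ]
14.3 [ 0.5663 -0.2743  0.2315] [-0.8  0.7 -0.2]
a.png
c.png
d1430.png
d660.png
e860.png
e885.png
w1115.png
w1255.png
```

View pics/d1430.png

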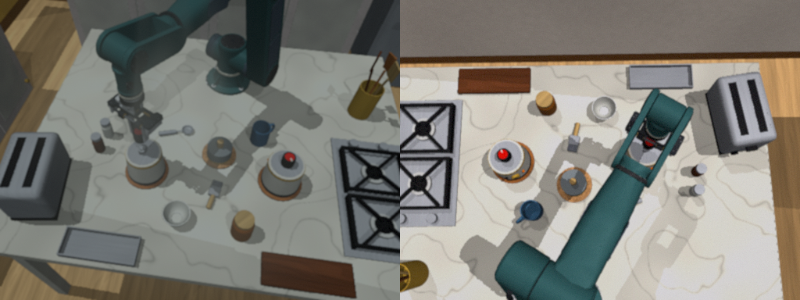

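The cap is in the gripper above its mill (left, about (140,130)), with the spindle bare. The cover stands on the trivet at (219,150), and the other cap at (289,158) has not moved.

```bash
python3 -c "
from bench import *
print(close_job())"
```

```text
the job is handed in; nothing more can be done
None
```

The job is handed in: the cover stands upright on the trivet, the covered mill's cap came loose turning counterclockwise and is held about 7.7 cm above its seat, and the other mill's cap was left alone; the hand-in returned no verdict.

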